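Hold a loquat over the sweetness reader

TASK

Take a sweetness reading of the lone loquat on the blue pad: first slide the reader's dust shutter fully open by its orange knob, then pick up the loquat, lift it over the full pack that stands between without disturbing the pack or its fruit, and hold it between the reader's two lamps about 1 cm above the window. There the fruit is level, centred on the window with its long axis running from lamp to lamp; the fruit must never touch the reader, at the end the gripper must not touch it either, and everything else stays where it lies. Finish while still holding the loquat motionless in the air like that.

Things in the scene. Friction and masses are not known exactly. Their poses are not given: they have to be found in the camera images.
- reader: Bench-top contactless sweetness reader, fixed: white case 170 x 160 mm with a grey deck 55 mm high. Origin on the bench straight below the window's centre; x points from the knob side to the back (case from x = -115 to +55 mm, y = -80 to +80 mm), y from lamp to lamp, z up. It stands to the left or right of the full pack. Two black lamp pods, each 44 mm in x, 26 mm in y, top 108 mm above the bench, stand at y = -63 and +63 mm, so 100 mm are clear between them.
- window (a point): Centre of the reader's window (dark slot, 22 mm in x, 40 mm in y), on the upper face of its glass, 56.5 mm above the bench; same axes as the reader. The glass has a flat metal bezel. The two shutter guides beside it (at y = -29 and +29 mm) rise to 6.5 mm above the glass. At its closed position the shutter covers the window.
- shutter (a joint): Sliding dust shutter (dark steel plate 80 x 48 x 3 mm, its upper face 4.5 mm above the window glass): 0 = shut, 0.042 m = fully open at its stop, moving along the reader's -x (away from the lamps). It starts at 0 to 0.008, slides with 1.5 N friction and stays where it is left.
- knob_top (a point): Centre of the flat top of the shutter's upright round orange knob: 20 mm across, 34 mm tall, top 95 mm above the bench; it moves with the shutter, 50 mm from the window's centre when shut. Axes as the reader's.
- sample_pad: Fixed round blue pad, 100 mm across, 6 mm thick, with two ribs 4 mm high that keep the fruit from rolling. Origin at the centre of its underside. It stands on the other side of the full pack from the reader.
- sample: The loose loquat on the pad, an orange oval fruit 40 mm (x) by 66 mm (y, its long axis) by 39 mm tall (z), about 50 g. Origin at the centre of its underside. Grasp it across its short side (x) at half its height; the ribs under it lie within 19 mm of its long axis.
- full_pack: Loose pink open pack of six wells, 188 (x) x 174 (y) x 22 mm, between pad and reader; with its fruit it stands 45 mm high. Origin at the centre of its underside. Bystander.
- packed_1: One of the six loose loquats in the full pack, about 39 x 65 x 40 mm, origin at the centre of its underside. Bystander.
- packed_2: One of the six loose loquats in the full pack, about 39 x 65 x 40 mm, origin at the centre of its underside. Bystander.
- packed_3: One of the six loose loquats in the full pack, about 39 x 65 x 40 mm, origin at the centre of its underside. Bystander.
- packed_4: One of the six loose loquats in the full pack, about 39 x 65 x 40 mm, origin at the centre of its underside. Bystander.
- packed_5: One of the six loose loquats in the full pack, about 39 x 65 x 40 mm, origin at the centre of its underside. Bystander.
- packed_6: One of the six loose loquats in the full pack, about 39 x 65 x 40 mm, origin at the centre of its underside. Bystander.
- cards: Loose banded stack of grey cards, 65 x 90 x 21 mm, on the right behind the work, origin at the centre of its underside. Bystander.
- red_roll: Loose sticker roll with a red top, 53 mm across, 29 mm tall, on the right behind the work, origin at the centre of its underside. Bystander.
There are look-alikes about, which are no part of the job. Leave any turquoise look-alike of the sample alone.

How it is judged:
On the way, in this order (a step that is already met when the one before it is completed fails the run):
1. the shutter is slid fully open (0.036 m or more) while the sample loquat still lies on its pad (value of joint shutter above 0.036 m and height (world z) of sample below 0.03 m), for 0.2 s.
2. the sample loquat is lifted clear of the pack's height (underside above 60 mm) (height (world z) of sample above 0.06 m and value of joint shutter above 0.036 m), for 0.2 s.
At the end, for the whole second after the job is handed in: Shutter open 36 mm or more; the loquat held still by the fingers alone, underside 4 to 18 mm above the window glass, centre within 10 mm of the window's, tilt under 0.2 rad, long axis within 0.2 rad of the line from lamp to lamp; neither it nor the gripper touches the reader (value of joint shutter above 0.036 m and horizontal distance between sample and window below 0.01 m and z of sample in the frame of window between 0.004 and 0.018 m and angle between sample's own z axis and vertical below 0.2 rad and angle between the y axis of sample and the y axis of reader, either way round below 0.2 rad and contact force between sample and the fingers above 1 N and contact force between each of sample, the fingers, the arm and reader below 0.05 N and linear speed of sample below 0.02 m/s); the arm keeps its last pose, push and grip.
It fails at once if the sample loquat touches the reader (contact force between sample and reader above 0.3 N).
It fails at once if the full pack or a fruit in it is shifted by more than 15 mm (distance of any of full_pack, packed_1, packed_2, packed_3, packed_4, packed_5, packed_6 from where it was at the start of the episode above 0.015 m).
It fails at once if the cards or the red-topped roll are shifted by more than 20 mm (distance of any of cards, red_roll from where it was at the start of the episode above 0.02 m).
It also fails if it takes over 56 s, if anything falls off the work surface, if the arm or the gripper's body presses on something with over 40 N, if the wrist force passes 120 N, or if a joint passes its speed limit or range.

ROBOT

A 6-joint arm with a two-finger parallel gripper is mounted at the origin on a cart in front of the work surface, level with it; the furniture and walls round the work are solid. World frame = base frame: x ahead of the robot, y to its left, z up, the work surface at z = 0. Lengths are in m, angles in rad, forces in N, time in s.
With the tool pointing down it reaches from about 0.225 to 0.875 m from the base axis. Payload 3.4 kg.
Tool frame: the origin (TCP) lies between the finger pads; the fingertips stand 25 mm ahead of it and the grasp point (between the pads) lies 6 mm ahead of it (manip.tips_ahead is the distance from the TCP to the fingertips, in m); z points along the fingers, x is the direction in which the jaws open and shut, and the axes are right-handed (so a half turn about z gives the same grasp; the last joint's range is limited). The gripper opens to 85 mm and grips with 20 to 120 N. Pads are 22 mm wide; open, the fingers measure 114 mm over their backs; the gripper's body (76 mm by 85 mm) begins 54 mm behind the grasp point. The pads swing forward as they close: fully open they stand 13 mm farther back than shut.
Start: joints at [-1.336, 0.276, 1.505, -0, 1.361, -0.121], TCP at [0.2, -0.539, 0.256] pointing down, gripper open.
Joint ranges: [-2.89, 2.89], [-0.75, 2.08], [0.22, 2.7], [-1.18, 4.32], [0.11, 2.71], [-2.7, 2.7]. Speed limits (rad/s): [2.57, 2.57, 3.14, 3.14, 3.14, 3.14].

INTERFACE

Orientations are given as a unit quaternion [w, x, y, z].
In Python, from rig import manip gives the robot as it stands. The module is installed in compiled form; this text tells all that it offers.
- The arm moves only by the tool send_rows, never from a script. Its argument "plan" is a list of rows, each an object with "linear": the shift along the tool's x, y, z in m, a list of three; "delta_rot": the turn, a rotation vector about the tool's x, y, z in degrees, a list of three; "fingers": the finger opening in m, from 0 to 0.0854. A call has 1 to 12 rows; each row shifts and turns the pose as measured when the row begins, along the tool's axes as they then stand; what a row does not reach is not made up. A row lasts 1/12 s, in which the tool goes at most 41.7 mm and 7.16 degrees, less where a joint would pass 70% of its speed; a pose out of reach is approached as far as the arm can. A call with a gripper value outside its range is refused whole. The fingers move at their own pace and stop on an object; "force" is the grip in N (left out, the last holds). Time passes only in rows, so rows that do not move let the fingers close. It gives the time, the measured TCP pose, the force and the opening at its end, in the units of the state.
- manip.get_state(): the state, without advancing time (a new reading comes with each control period).
- manip.get_image(name): name is "scene" or "top" or "wrist"; returns the picture (384x512x3 uint8, red, green, blue); there is no depth.
- manip.camera_info(name): a dict with "K" (3x3 intrinsics, pixels), "rvec" (rotation vector, rad) and "tvec" (3), from world to camera coordinates, as OpenCV has them. Camera axes: x right, y down, z forward; pixel columns grow to the right and rows downward; lengths in m; the calibration is good to about 2 mm. A picture is of the moment at which its call begins: read the wrist's pose just before it. camera_info takes no time and is no camera call; for the wrist camera it gives the pose at the moment of the call.
- manip.sign_off(): hands the job in, once; it reports no verdict.
Trained networks look in the newest picture that a camera, given by its name, has taken for a name from the list of things; names that differ only in an ending like _2 or _b are one class to them, and where a whole thing is asked for, a point or a joint stands for the part that bears it (a point fixed in the world has none). Each returns a list of dicts, best first, with "p" (0 to 1); they miss things now and then, are a little off and sometimes report something else, mostly with a low value. They report only what shows in the picture. A call takes as long as a camera call. They do not tell look-alikes from the thing itself.
- manip.find_in(thing, camera): "extent" ([left, top, right, bottom] in pixels, round what is visible of it).
- manip.masks_of(thing, camera): "pixels" (384x512 bool, what is visible of it) and "extent" ([left, top, right, bottom] in pixels, round what is visible of it).
The state is a dict: "clock": time; "qpos": joint angles; "qd": joint speeds; "effort": joint torques, N m; "position": TCP position; "ee_rot": TCP orientation; "contact_force": force on the tool from outside, world axes, zero at the start; "moment": the same for the moment, N m; "width": finger opening in m.
Only numpy, scipy, OpenCV 4.12 (cv2) and the standard library are available. Lean on these libraries where they do the work, as an engineer would, in place of code of your own. Each camera call takes 0.05 s, during which the arm holds its last target. There are 200 camera calls.

## Working session

There is one attempt and no reset: what is moved stays moved. The work goes in short steps, Python scripts to look and compute and a tool call to move; the robot and the scene stay as the last step left them, time stands still between calls to the robot, and variables do not carry over. Pictures are saved under pics/ and viewed, about 8 in all and at most 12, crops included, and the job is handed in when it is done.

Besides the shell and the picture viewer there is one more tool, called after "Call:" by a JSON object that holds its "name" and its "arguments". send_rows: Moves the arm, as the interface text tells. Its arguments: {"type":"object","properties":{"plan":{"type":"array","items":{"type":"object","properties":{"linear":{"type":"array","items":{"type":"number"}},"delta_rot":{"type":"array","items":{"type":"number"}},"fingers":{"type":"number"}}}},"force":{"type":"number"}},"required":["plan"]}

```bash
mkdir -p pics
cat > h.py <<'E'
import numpy as np, cv2
from rig import manip
def cam(n):
    c=manip.camera_info(n); return np.array(c["K"],float),cv2.Rodrigues(np.array(c["rvec"],float))[0],np.array(c["tvec"],float).ravel()
def ray(n,uv,z,c=None):
    K,R,t=c or cam(n); uv=np.atleast_2d(np.array(uv,float))
    d=(np.linalg.inv(K)@np.c_[uv,np.ones(len(uv))].T).T@R; o=-R.T@t
    return o+d*((z-o[2])/d[:,2])[:,None]
def proj(n,P,c=None):
    K,R,t=c or cam(n); p=(np.atleast_2d(P)@R.T+t)@K.T; return p[:,:2]/p[:,2:]
def save(im,f): cv2.imwrite("pics/"+f,cv2.cvtColor(im,cv2.COLOR_RGB2BGR))
E
python3 - <<'E'
from h import *
s=manip.get_state();print({k:np.round(v,3).tolist() for k,v in s.items()})
for n in("top","scene"):
    im=manip.get_image(n);save(im,n+"0.png")
    K,R,t=cam(n);print(n,(-R.T@t).round(3),R.round(2).tolist(),K[0,0])
    for th in("reader","shutter","knob_top","sample_pad","sample","full_pack","packed_1","cards","red_roll"):
        print(th,[(np.round(d["extent"]).tolist(),round(d["p"],2)) for d in manip.find_in(th,n) if d["p"]>.2])
E
```

```text
{'clock': 0.0, 'qpos': [-1.336, 0.277, 1.506, -0.0, 1.361, -0.121], 'qd': [-0.0, 0.001, -0.0, -0.001, -0.0, -0.001], 'effort': [-0.001, -41.679, -24.581, -0.0, 0.011, 0.0], 'position': [0.2, -0.539, 0.255], 'ee_rot': [-0.001, 0.821, -0.571, -0.001], 'contact_force': [-0.834, -0.098, 0.471], 'moment': [-0.1, 0.031, 0.031], 'width': 0.085}
top [0.339 0.006 1.129] [[0.02, -1.0, -0.01], [-0.98, -0.02, -0.22], [0.22, 0.01, -0.98]] 349.48297390676845
reader [([305.0, 204.0, 368.0, 264.0], 0.68)]
shutter [([325.0, 219.0, 346.0, 247.0], 0.83)]
knob_top [([329.0, 216.0, 344.0, 242.0], 0.89), ([253.0, 244.0, 275.0, 257.0], 0.69)]
sample_pad [([164.0, 194.0, 194.0, 226.0], 0.7)]
sample [([126.0, 219.0, 148.0, 232.0], 0.63), ([168.0, 199.0, 186.0, 212.0], 0.57), ([226.0, 243.0, 247.0, 259.0], 0.43)]
full_pack [([222.0, 204.0, 279.0, 262.0], 0.83), ([256.0, 230.0, 271.0, 240.0], 0.62)]
packed_1 [([253.0, 209.0, 273.0, 219.0], 0.75), ([254.0, 245.0, 274.0, 257.0], 0.73), ([253.0, 227.0, 275.0, 236.0], 0.69), ([229.0, 228.0, 251.0, 239.0], 0.66), ([227.0, 243.0, 247.0, 260.0], 0.59), ([228.0, 210.0
[... 338 characters left out ...]
0, 186.0, 266.0], 0.36)]
knob_top [([331.0, 165.0, 358.0, 185.0], 0.88)]
sample_pad [([155.0, 238.0, 193.0, 274.0], 0.57)]
sample [([258.0, 241.0, 280.0, 259.0], 0.64), ([130.0, 289.0, 155.0, 312.0], 0.62), ([163.0, 239.0, 185.0, 261.0], 0.51)]
full_pack [([223.0, 192.0, 315.0, 269.0], 0.64)]
packed_1 [([241.0, 227.0, 265.0, 242.0], 0.82), ([286.0, 225.0, 303.0, 243.0], 0.81), ([260.0, 201.0, 276.0, 216.0], 0.76), ([328.0, 162.0, 359.0, 188.0], 0.74), ([271.0, 214.0, 294.0, 230.0], 0.72), ([254.0, 240.0, 280.0, 257.0], 0.58), ([233.0, 213.0, 248.0, 228.0], 0.54)]
cards [([268.0, 126.0, 294.0, 152.0], 0.86), ([333.0, 164.0, 358.0, 185.0], 0.22)]
red_roll [([308.0, 120.0, 322.0, 139.0], 0.64)]
```

Run:
```python
import cv2
a=cv2.imread("pics/top0.png")[125:285,105:385]
b=cv2.imread("pics/scene0.png")[105:325,115:390]
cv2.imwrite("pics/c_top.png",cv2.resize(a,(784,448),interpolation=2))
cv2.imwrite("pics/c_scene.png",cv2.resize(b,(740,592),interpolation=2))
```

```text
(no output)
```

View pics/c_top.png

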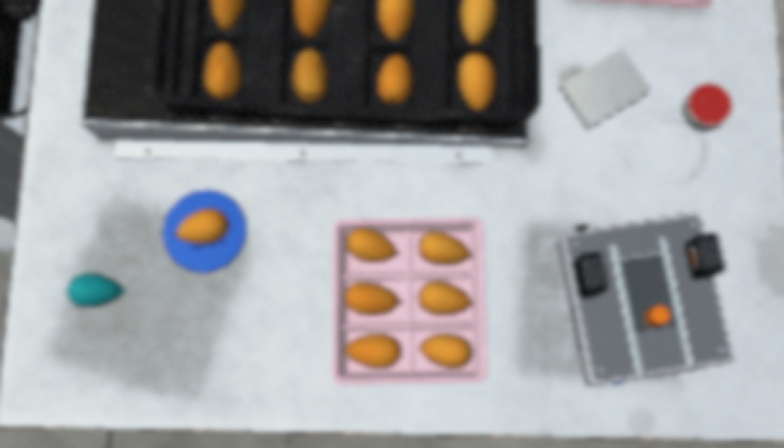

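View pics/c_scene.png

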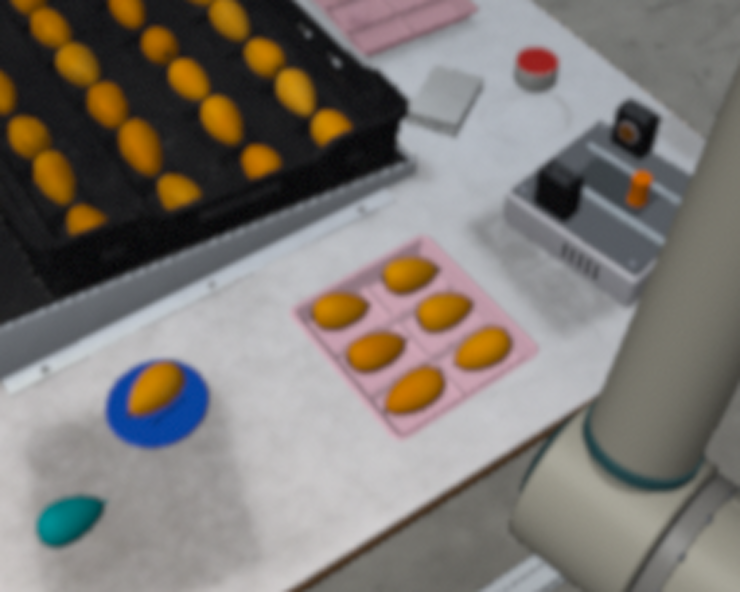

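The top crop shows the loquat on the blue pad at full-image pixel (178,206). The look-alikes are the turquoise fruit at (138,228), six packed fruits at (228–275, 210–260) and the tray fruits above. I choose the orange one on the blue pad. The reader stands on the right, with its knob at about (340,238) and lamps at about (316,222) and (357,216).

Run:
```python
from h import *
n="top"
f=lambda x,y:(105+x/2.8,125+y/2.8)
for nm,uv,z in [("knob",f(657,313),.095),("lampL",f(588,266),.108),("lampR",f(703,246),.108),("pad",f(205,231),.006),("sample",f(203,227),.025),("pk_tl",f(336,222),.022),("pk_br",f(486,380),.022),("pk_bl",f(334,384),.022),("cards",f(604,88),.02),("roll",f(709,105),.029),("case_bl",f(589,384),.055),("case_br",f(733,358),.055),("case_tl",f(562,240),.055),("case_tr",f(700,215),.055),("traycorner",f(530,140),.05)]:
    print(nm,ray(n,uv,z).round(3))
manip.get_image("top")
for m in manip.masks_of("sample","top"):
    if m["p"]<.3: continue
    c=cv2.findContours(m["pixels"].astype(np.uint8),0,1)[0];c=max(c,key=len)[:,0]
    P=ray(n,c,.025)[:,:2].astype(np.float32);print(m["extent"],m["p"],cv2.minAreaRect(P),cv2.fitEllipse(P)[2])
g=lambda x,y:(115+x*275/740,105+y*220/592)
for nm,uv,z in [("knob",g(640,178),.095),("lampL",g(562,170),.108),("lampR",g(638,108),.108),("sample",g(157,388),.025)]: print(nm,ray("scene",uv,z).round(3))
print(cam("wrist"))
```

```text
knob [[ 0.44  -0.238  0.095]]
lampL [[ 0.486 -0.164  0.108]]
lampR [[ 0.51  -0.286  0.108]]
pad [[0.534 0.264 0.006]]
sample [[0.536 0.262 0.025]]
pk_tl [[0.545 0.11  0.022]]
pk_br [[ 0.369 -0.063  0.022]]
pk_bl [[0.362 0.105 0.022]]
cards [[ 0.712 -0.202  0.02 ]]
roll [[ 0.69  -0.323  0.029]]
case_bl [[ 0.366 -0.172  0.055]]
case_br [[ 0.397 -0.328  0.055]]
case_tl [[ 0.523 -0.145  0.055]]
case_tr [[ 0.554 -0.299  0.055]]
traycorner [[ 0.638 -0.111  0.05 ]]
[167.0, 200.7, 186.2, 211.4] 0.53 ((0.5375491380691528, 0.2653961777687073), (0.035919852554798126, 0.060666829347610474), 0.9960412979125977) 11.811851501464844
knob [[ 0.439 -0.239  0.095]]
lampL [[ 0.483 -0.173  0.108]]
lampR [[ 0.507 -0.296  0.108]]
sample [[0.536 0.262 0.025]]
(array([[303.02871618,   0.        , 253.64316768],
       [  0.        , 303.02871618, 194.24683569],
       [  0.        ,   0.        ,   1.        ]]), array([[ 3.49103602e-01, -9.37084098e-01,  2.60264038e-04],
       [-8.97129880e-01, -3.34138699e-01,  2.88979772e-01],
       [-2.70711385e-01, -1.01117370e-01, -9.57335168e-01]]), array([-0.57443455, -0.03824911,  0.37869547]))
```

Call:
{"name": "send_rows", "arguments": {"plan": [{"linear": [0, 0, 0], "delta_rot": [0, 0, -7], "fingers": 0.0854}, {"linear": [0, 0, 0], "delta_rot": [0, 0, -7], "fingers": 0.0854}, {"linear": [0, 0, 0], "delta_rot": [0, 0, -7], "fingers": 0.0854}, {"linear": [0, 0, 0], "delta_rot": [0, 0, -7], "fingers": 0.0854}, {"linear": [0, 0, 0], "delta_rot": [0, 0, -7], "fingers": 0.0854}, {"linear": [0, 0, 0], "delta_rot": [0, 0, -7], "fingers": 0.0854}, {"linear": [0, 0, 0], "delta_rot": [0, 0, -7], "fingers": 0.0854}, {"linear": [0, 0, 0], "delta_rot": [0, 0, -7], "fingers": 0.0854}, {"linear": [0, 0, 0], "delta_rot": [0, 0, -7], "fingers": 0.0854}, {"linear": [0, 0, 0], "delta_rot": [0, 0, -7], "fingers": 0.0854}, {"linear": [0, 0, 0], "delta_rot": [0, 0, -7], "fingers": 0.0854}, {"linear": [0, 0, 0], "delta_rot": [0, 0, -4], "fingers": 0.0854}]}}

```text
clock: 2.1
position: [0.2003, -0.539, 0.2563]
ee_rot: [0.0, 0.993, 0.119, 0.0]
contact_force: [0.1, -0.8, 0.1]
width: 0.0852
```

```bash
cat >> h.py <<'E'
from scipy.spatial.transform import Rotation as Ro
def pose():
    s=manip.get_state(); q=s["ee_rot"]; return np.array(s["position"]),Ro.from_quat([q[1],q[2],q[3],q[0]]).as_matrix(),s
def go(target,ang=None):
    p,R,s=pose(); a=np.degrees(np.arctan2(R[1,0],R[0,0]))
    print("clock",round(s["clock"],2),"pos",p.round(4),"xang",a.round(2),"w",round(s["width"],4),"F",np.round(s["contact_force"],1),"zax",R[:,2].round(3))
    out=R.T@(np.array(target)-p); print("tool shift mm",(out*1e3).round(1), "rotz deg",None if ang is None else round(a-ang,2))
E
python3 -c "
from h import *
print(manip.tips_ahead); go([.46,-.23,.25],11)"
```

```text
0.025
clock 2.1 pos [ 0.2003 -0.539   0.2563] xang 13.62 w 0.0852 F [ 0.1 -0.8  0.1] zax [ 0. -0. -1.]
tool shift mm [ 325.2 -239.2    6.3] rotz deg 2.62
```

Call:
{"name": "send_rows", "arguments": {"plan": [{"linear": [0.027, -0.02, 0], "delta_rot": [0, 0, 0], "fingers": 0.0854}, {"linear": [0.027, -0.02, 0], "delta_rot": [0, 0, 0], "fingers": 0.0854}, {"linear": [0.027, -0.02, 0], "delta_rot": [0, 0, 0], "fingers": 0.0854}, {"linear": [0.027, -0.02, 0], "delta_rot": [0, 0, 0], "fingers": 0.0854}, {"linear": [0.027, -0.02, 0], "delta_rot": [0, 0, 0], "fingers": 0.0854}, {"linear": [0.027, -0.02, 0], "delta_rot": [0, 0, 0], "fingers": 0.0854}, {"linear": [0.027, -0.02, 0], "delta_rot": [0, 0, 0], "fingers": 0.0854}, {"linear": [0.027, -0.02, 0], "delta_rot": [0, 0, 0], "fingers": 0.0854}, {"linear": [0.027, -0.02, 0], "delta_rot": [0, 0, 0], "fingers": 0.0854}, {"linear": [0.027, -0.02, 0], "delta_rot": [0, 0, 0], "fingers": 0.0854}, {"linear": [0.027, -0.02, 0], "delta_rot": [0, 0, 0], "fingers": 0.0854}, {"linear": [0.013, -0.01, 0], "delta_rot": [0, 0, 2.5], "fingers": 0.0854}]}}

```text
clock: 3.1
position: [0.4551, -0.2352, 0.255]
ee_rot: [0.003, 0.996, 0.092, 0.001]
contact_force: [-0.1, -0.2, 0.4]
width: 0.0852
```

Call:
{"name": "send_rows", "arguments": {"plan": [{"linear": [0, 0, 0], "delta_rot": [0, 0, 0], "fingers": 0.0854}, {"linear": [0, 0, 0], "delta_rot": [0, 0, 0], "fingers": 0.0854}]}}

```text
clock: 3.27
position: [0.4573, -0.2318, 0.2551]
ee_rot: [0.003, 0.995, 0.095, 0.001]
contact_force: [-0.6, 0.2, -0.6]
width: 0.0853
```

Run:
```python
from h import *
go([.46,-.23,.25],11)
c=cam("wrist");im=manip.get_image("wrist")
np.savez("w1.npz",K=c[0],R=c[1],t=c[2],im=im)
save(cv2.resize(im,(800,600),interpolation=2),"w1.png")
for th in("reader","knob_top","shutter"):
    for d in manip.find_in(th,"wrist"): print(th,np.round(d["extent"],1).tolist(),round(d["p"],2))
```

```text
clock 3.27 pos [ 0.4573 -0.2318  0.2551] xang 10.95 w 0.0853 F [-0.6  0.2 -0.6] zax [ 0.003 -0.005 -1.   ]
tool shift mm [ 3.  -1.3  5.1] rotz deg -0.05
reader [179.2, 99.9, 341.7, 270.6] 0.94
reader [223.8, 158.5, 303.9, 205.6] 0.69
knob_top [224.2, 157.2, 301.5, 205.7] 0.64
shutter [222.3, 160.3, 301.3, 203.7] 0.66
```

View pics/w1.png

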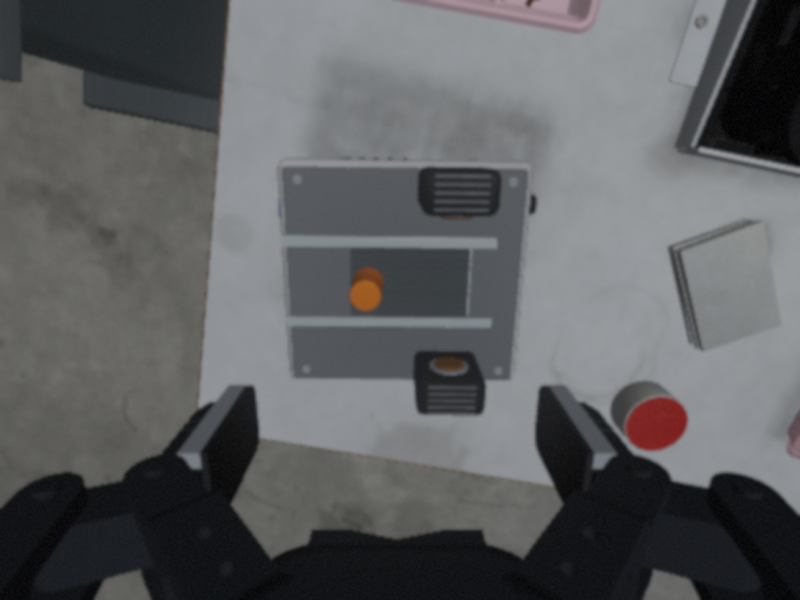

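The wrist view (800 px wide) shows the deck corners at (283,162), (530,166), (513,379) and (293,378). The guides are at rows 242 and 322, and the orange knob top is at (366,295).

Run:
```python
from h import *
from scipy.optimize import least_squares
z=np.load("w1.npz");c=(z["K"],z["R"],z["t"]);im=z["im"]
k=1.5625
uv=np.array([(283,162),(530,166),(513,379),(293,378)])/k
M=np.array([(-.115,.08,.055),(.055,.08,.055),(.055,-.08,.055),(-.115,-.08,.055)])
def W(p,M): 
    a=p[2];return np.c_[p[0]+np.cos(a)*M[:,0]-np.sin(a)*M[:,1],p[1]+np.sin(a)*M[:,0]+np.cos(a)*M[:,1],M[:,2]]
r=least_squares(lambda p:(proj("wrist",W(p,M),c)-uv).ravel(),[.497,-.227,.19])
print("window",r.x[:2].round(4),"yaw",np.degrees(r.x[2]).round(2),"res px",r.fun.round(1))
hsv=cv2.cvtColor(im,cv2.COLOR_RGB2HSV);m=cv2.inRange(hsv,(5,200,200),(20,255,255));m[:, :215]=0;m[:,255:]=0
m[:150]=0;m[210:]=0
u=cv2.moments(m,True);kn=np.array([u["m10"]/u["m00"],u["m01"]/u["m00"]]);print("knob px",kn*k,u["m00"])
K=ray("wrist",kn,.095,c)[0];print("knob",K.round(4))
K2=ray("wrist",np.array([366,295])/k,.095,c)[0];a=r.x[2]
for q in(K,K2):
    d=q[:2]-r.x[:2];print("knob in reader",(np.array([d@[np.cos(a),np.sin(a)],d@[-np.sin(a),np.cos(a)]])*1e3).round(1))
chk=np.array([(-.05,0,.095),(.0,.063,.108),(0,-.063,.108),(.055,.029,.063),(.055,-.029,.063),(0,-.05,.108),(.022,-.076,.108)])
print((proj("wrist",W(r.x,chk),c)*k).round(0).tolist())
```

```text
window [ 0.4939 -0.2315] yaw 10.34 res px [-5.7 -2.5  5.9 -3.   3.   4.9 -3.2  4.1]Traceback (most recent call last):
  File "<stdin>", line 13, in <module>
ZeroDivisionError: float division by zero
```

Run:
```python
from h import *
z=np.load("w1.npz");c=(z["K"],z["R"],z["t"]);im=z["im"];k=1.5625
a=np.radians(10.34)
p=lambda u,zz:ray("wrist",np.array(u)/k,zz,c)
def rd(P):
    d=P[:,:2]-[.4939,-.2315];return (np.c_[d@[np.cos(a),np.sin(a)],d@[-np.sin(a),np.cos(a)]]*1e3).round(1)
print("corners",rd(p([(283,162),(530,166),(513,379),(293,378)],.055)).tolist())
print("screws",rd(p([(296,180),(513,182),(498,370),(306,369)],.055)).tolist())
print("guides",rd(p([(285,242),(497,243),(290,322),(490,323)],.063)).tolist())
print("lampbot top edge",rd(p([(416,381),(482,381),(417,412),(482,412)],.108)).tolist())
print("lamptop top face",rd(p([(421,172),(499,172),(421,206),(498,206)],.108)).tolist())
print("knob",rd(p([(366,295)],.095)).tolist(), p([(366,295)],.095).round(4))
print("shutter edges",rd(p([(350,248),(469,248),(469,316)],.061)).tolist())
print(im[188,234],im[180,234])
e=cv2.resize(im[95:270,170:350],(800,778),interpolation=2)[:600];e=cv2.resize(im[95:275,170:350],(600,600),interpolation=2);save(e,"w1c.png")
```

```text
corners [[-109.5, 77.7], [49.3, 77.1], [51.0, -73.8], [-111.1, -74.7]]
screws [[-101.7, 66.6], [39.2, 67.0], [39.4, -66.7], [-101.2, -67.3]]
guides [[-109.3, 27.4], [30.0, 28.3], [-109.0, -28.2], [29.3, -27.4]]
lampbot top edge [[-23.3, -49.9], [17.3, -49.5], [-22.2, -71.3], [18.7, -70.9]]
lamptop top face [[-23.6, 74.0], [18.4, 74.5], [-23.1, 56.0], [19.2, 56.5]]
knob [[-54.4, 1.1]] [[ 0.4401 -0.2402  0.095 ]]
shutter edges [[-66.9, 23.6], [12.1, 24.4], [14.8, -23.2]]
[157  90  31] [156  93  40]
```

View pics/w1c.png

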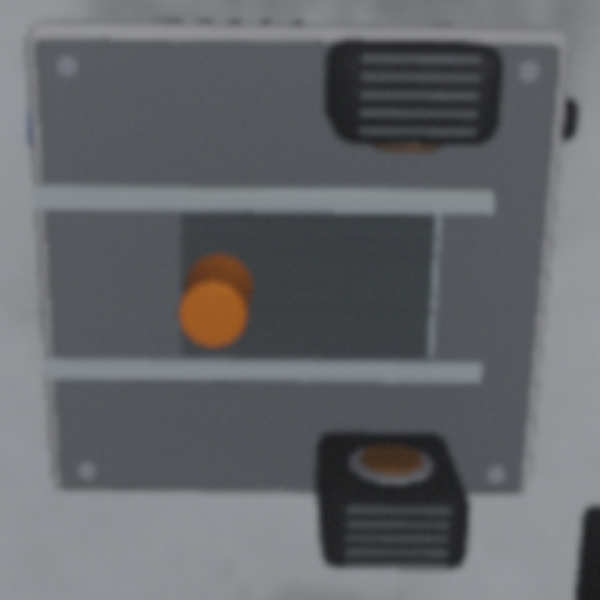

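Call:
{"name": "send_rows", "arguments": {"plan": [{"linear": [-0.009, 0.0025, 0], "delta_rot": [0, 0, 0.5], "fingers": 0.06}, {"linear": [-0.009, 0.0025, 0.01], "delta_rot": [0, 0, 0], "fingers": 0.06}, {"linear": [0, 0, 0.025], "delta_rot": [0, 0, 0], "fingers": 0.06}, {"linear": [0, 0, 0.025], "delta_rot": [0, 0, 0], "fingers": 0.06}, {"linear": [0, 0, 0.025], "delta_rot": [0, 0, 0], "fingers": 0.06}, {"linear": [0, 0, 0], "delta_rot": [0, 0, 0], "fingers": 0.06}, {"linear": [0, 0, 0], "delta_rot": [0, 0, 0], "fingers": 0.06}], "force": 20}}

```text
clock: 4.05
position: [0.4328, -0.2516, 0.17]
ee_rot: [0.006, 0.997, 0.083, 0.002]
contact_force: [-0.1, -0.4, 0.3]
width: 0.0598
```

```bash
python3 -c "
from h import *
go([.4401,-.2402,.095],10.4)"
```

```text
clock 4.05 pos [ 0.4328 -0.2516  0.17  ] xang 9.52 w 0.0598 F [-0.1 -0.4  0.3] zax [ 0.004 -0.012 -1.   ]
tool shift mm [  8.9 -11.   74.9] rotz deg -0.88
```

```bash
cat >> h.py <<'E'
_go=go
def go(target,ang=None):
    _go(target,ang); p,R,s=pose(); w=np.cross(R[:,2],[0,0,-1]); print("level rot deg",np.degrees(R.T@w).round(2))
E
python3 -c "
from h import *
go([.4401,-.2402,.095],10.4)"
```

```text
clock 4.05 pos [ 0.4328 -0.2516  0.17  ] xang 9.52 w 0.0598 F [-0.1 -0.4  0.3] zax [ 0.004 -0.012 -1.   ]
tool shift mm [  8.9 -11.   74.9] rotz deg -0.88
level rot deg [ 0.71 -0.14  0.  ]
```

Call:
{"name": "send_rows", "arguments": {"plan": [{"linear": [0.0045, -0.0055, 0], "delta_rot": [0.7, 0, -0.8], "fingers": 0.06}, {"linear": [0.0045, -0.0055, 0], "delta_rot": [0, 0, 0], "fingers": 0.06}, {"linear": [0, 0, 0], "delta_rot": [0, 0, 0], "fingers": 0.06}, {"linear": [0, 0, 0.012], "delta_rot": [0, 0, 0], "fingers": 0.06}, {"linear": [0, 0, 0.012], "delta_rot": [0, 0, 0], "fingers": 0.06}, {"linear": [0, 0, 0.012], "delta_rot": [0, 0, 0], "fingers": 0.06}, {"linear": [0, 0, 0], "delta_rot": [0, 0, 0], "fingers": 0.06}, {"linear": [0, 0, 0], "delta_rot": [0, 0, 0], "fingers": 0.06}]}}

```text
clock: 4.72
position: [0.4458, -0.2422, 0.1429]
ee_rot: [0.006, 0.996, 0.091, 0.008]
contact_force: [0.0, 0.1, 0.1]
width: 0.0598
```

```bash
python3 -c "
from h import *
go([.4401,-.2402,.095],10.4)"
```

```text
clock 4.72 pos [ 0.4458 -0.2422  0.1429] xang 10.42 w 0.0598 F [0.  0.1 0.1] zax [ 0.017 -0.01  -1.   ]
tool shift mm [-6.  -3.6 47.8] rotz deg 0.02
level rot deg [ 0.72 -0.85  0.  ]
```

Call:
{"name": "send_rows", "arguments": {"plan": [{"linear": [-0.003, -0.002, 0], "delta_rot": [0.7, -0.8, 0], "fingers": 0.06}, {"linear": [-0.002, -0.001, 0.008], "delta_rot": [0, 0, 0], "fingers": 0.06}, {"linear": [0, 0, 0.01], "delta_rot": [0, 0, 0], "fingers": 0.06}, {"linear": [0, 0, 0.01], "delta_rot": [0, 0, 0], "fingers": 0.06}, {"linear": [0, 0, 0.008], "delta_rot": [0, 0, 0], "fingers": 0.06}, {"linear": [0, 0, 0], "delta_rot": [0, 0, 0], "fingers": 0.06}, {"linear": [0, 0, 0], "delta_rot": [0, 0, 0], "fingers": 0.06}]}}

```text
clock: 5.3
position: [0.4421, -0.241, 0.1073]
ee_rot: [0.002, 0.996, 0.091, 0.002]
contact_force: [0.7, -0.9, 0.1]
width: 0.0601
```

```bash
python3 -c "
from h import *
go([.4401,-.2402,.095],10.4)"
```

```text
clock 5.3 pos [ 0.4421 -0.241   0.1073] xang 10.48 w 0.0601 F [ 0.7 -0.9  0.1] zax [ 0.005 -0.004 -1.   ]
tool shift mm [-1.8 -1.2 12.3] rotz deg 0.08
level rot deg [ 0.25 -0.24  0.  ]
```

Call:
{"name": "send_rows", "arguments": {"plan": [{"linear": [-0.002, -0.001, 0.006], "delta_rot": [0.2, -0.2, 0], "fingers": 0.06}, {"linear": [0, 0, 0.006], "delta_rot": [0, 0, 0], "fingers": 0.06}, {"linear": [0, 0, 0], "delta_rot": [0, 0, 0], "fingers": 0.06}, {"linear": [0, 0, 0], "delta_rot": [0, 0, 0], "fingers": 0.03}, {"linear": [0, 0, 0], "delta_rot": [0, 0, 0], "fingers": 0.01}, {"linear": [0, 0, 0], "delta_rot": [0, 0, 0], "fingers": 0.01}, {"linear": [0, 0, 0], "delta_rot": [0, 0, 0], "fingers": 0.01}, {"linear": [0, 0, 0], "delta_rot": [0, 0, 0], "fingers": 0.01}, {"linear": [0, 0, 0], "delta_rot": [0, 0, 0], "fingers": 0.01}], "force": 20}}

```text
clock: 6.05
position: [0.44, -0.2407, 0.0944]
ee_rot: [0.001, 0.996, 0.091, 0.0]
contact_force: [-0.4, -0.8, -2.0]
width: 0.0183
```

```bash
python3 -c "
from h import *
go([.4401,-.2402,.095],10.4)"
```

```text
clock 6.05 pos [ 0.44   -0.2407  0.0944] xang 10.47 w 0.0183 F [-0.4 -0.8 -2. ] zax [ 0.001 -0.001 -1.   ]
tool shift mm [ 0.2 -0.5 -0.6] rotz deg 0.07
level rot deg [ 0.07 -0.05  0.  ]
```

Call:
{"name": "send_rows", "arguments": {"plan": [{"linear": [-0.005, 0, 0], "delta_rot": [0, 0, 0], "fingers": 0.01}, {"linear": [-0.005, 0, 0], "delta_rot": [0, 0, 0], "fingers": 0.01}, {"linear": [-0.005, 0, 0], "delta_rot": [0, 0, 0], "fingers": 0.01}, {"linear": [-0.005, 0, 0], "delta_rot": [0, 0, 0], "fingers": 0.01}, {"linear": [-0.005, 0, 0], "delta_rot": [0, 0, 0], "fingers": 0.01}, {"linear": [-0.005, 0, 0], "delta_rot": [0, 0, 0], "fingers": 0.01}, {"linear": [0, 0, 0], "delta_rot": [0, 0, 0], "fingers": 0.01}, {"linear": [0, 0, 0], "delta_rot": [0, 0, 0], "fingers": 0.01}]}}

```text
clock: 6.72
position: [0.408, -0.2465, 0.0945]
ee_rot: [0.001, 0.996, 0.091, 0.002]
contact_force: [1.2, -0.1, -2.7]
width: 0.0186
```

```bash
python3 -c "
from h import *
go([.4025,-.2472,.0944],10.4)"
```

```text
clock 6.72 pos [ 0.408  -0.2465  0.0945] xang 10.41 w 0.0186 F [ 1.2 -0.1 -2.7] zax [ 0.004 -0.001 -1.   ]
tool shift mm [-5.5 -0.4  0. ] rotz deg 0.01
level rot deg [ 0.1 -0.2  0. ]
```

Call:
{"name": "send_rows", "arguments": {"plan": [{"linear": [-0.003, 0, 0], "delta_rot": [0, 0, 0], "fingers": 0.01}, {"linear": [-0.003, 0, 0], "delta_rot": [0, 0, 0], "fingers": 0.01}, {"linear": [0, 0, 0], "delta_rot": [0, 0, 0], "fingers": 0.01}, {"linear": [0, 0, 0], "delta_rot": [0, 0, 0], "fingers": 0.01}]}}

```text
clock: 7.05
position: [0.4023, -0.2476, 0.0944]
ee_rot: [0.0, 0.996, 0.09, 0.003]
contact_force: [2.3, 1.1, -1.7]
width: 0.0188
```

```bash
python3 -c "
from h import *
go([.4025,-.2472,.0944],10.4)"
```

```text
clock 7.05 pos [ 0.4023 -0.2476  0.0944] xang 10.35 w 0.0188 F [ 2.3  1.1 -1.7] zax [ 0.006 -0.    -1.   ]
tool shift mm [ 0.2 -0.3  0. ] rotz deg -0.05
level rot deg [ 0.09 -0.31  0.  ]
```

Call:
{"name": "send_rows", "arguments": {"plan": [{"linear": [-0.003, 0, 0], "delta_rot": [0, -0.3, 0], "fingers": 0.01}, {"linear": [-0.002, 0, 0], "delta_rot": [0, 0, 0], "fingers": 0.01}, {"linear": [0, 0, 0], "delta_rot": [0, 0, 0], "fingers": 0.01}]}}

```text
clock: 7.3
position: [0.4024, -0.2475, 0.0944]
ee_rot: [0.0, 0.996, 0.088, 0.005]
contact_force: [-1.8, 0.0, -0.1]
width: 0.0184
```

```bash
python3 -c "
from h import *
go([.4025,-.2472,.0944],10.4)"
```

```text
clock 7.3 pos [ 0.4024 -0.2475  0.0944] xang 10.15 w 0.0184 F [-1.8  0.  -0.1] zax [ 0.011  0.    -1.   ]
tool shift mm [ 0.2 -0.3  0. ] rotz deg -0.25
level rot deg [ 0.09 -0.61  0.  ]
```

Call:
{"name": "send_rows", "arguments": {"plan": [{"linear": [0, 0, 0], "delta_rot": [0, 0, 0], "fingers": 0.05}, {"linear": [0, 0, 0], "delta_rot": [0, 0, 0], "fingers": 0.05}, {"linear": [0, 0, 0], "delta_rot": [0, 0, 0], "fingers": 0.05}, {"linear": [0, 0, -0.02], "delta_rot": [0, -0.6, 0], "fingers": 0.05}, {"linear": [0.005, 0, -0.03], "delta_rot": [0, 0, 0], "fingers": 0.06}, {"linear": [0.015, -0.01, -0.03], "delta_rot": [0, 0, 0], "fingers": 0.0854}, {"linear": [0.02, -0.01, -0.03], "delta_rot": [0, 0, 0], "fingers": 0.0854}, {"linear": [0.02, -0.01, -0.03], "delta_rot": [0, 0, 0], "fingers": 0.0854}, {"linear": [0.02, 0, -0.02], "delta_rot": [0, 0, 0], "fingers": 0.0854}, {"linear": [0, 0, 0], "delta_rot": [0, 0, 0], "fingers": 0.0854}, {"linear": [0, 0, 0], "delta_rot": [0, 0, 0], "fingers": 0.0854}]}}

```text
clock: 8.22
position: [0.4736, -0.2023, 0.261]
ee_rot: [-0.0, 0.996, 0.088, -0.006]
contact_force: [-0.3, 0.4, -2.1]
width: 0.0855
```

Run:
```python
from h import *
go([.5375,.265,.24],12)
c=cam("wrist");im=manip.get_image("wrist")
np.savez("w2.npz",K=c[0],R=c[1],t=c[2],im=im)
x=proj("wrist",[.493,-.231,.06],c)[0];print(x)
x0,y0=np.clip(x-100,0,[312,184]).astype(int);print("crop",x0,y0)
save(cv2.resize(im[y0:y0+200,x0:x0+200],(600,600),interpolation=2),"w2.png")
```

```text
clock 8.22 pos [ 0.4736 -0.2023  0.261 ] xang 10.1 w 0.0855 F [-0.3  0.4 -2.1] zax [-0.011 -0.001 -1.   ]
tool shift mm [ 145.1 -448.8   19.8] rotz deg -1.9
level rot deg [-0.06  0.64  0.  ]
[268.66686083 202.98626075]
crop 168 102
```

View pics/w2.png

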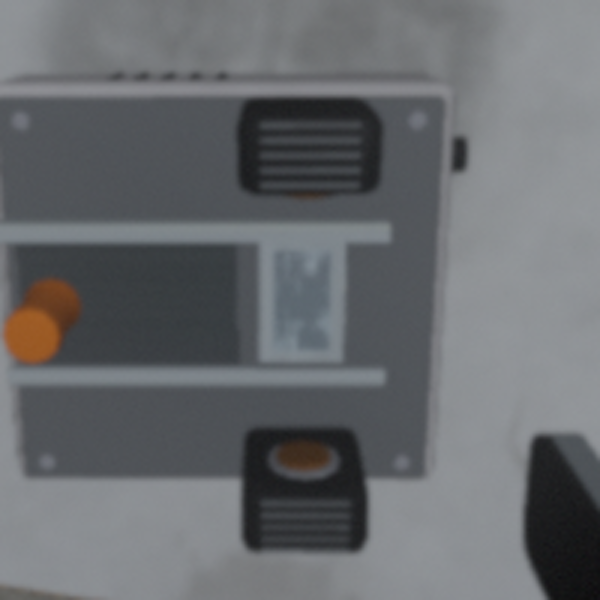

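The shutter is now open. The window shows as a light bezel centred at crop (301,300), between the lamps, and the knob is at the far left (32,335).

Run:
```python
from h import *
z=np.load("w2.npz");c=(z["K"],z["R"],z["t"])
f=lambda L:np.array(L)/3.+[168,102]
P=ray("wrist",f([(301,300),(258,241),(346,241),(344,362),(258,362)]),.0565,c);print("window",P.round(4).tolist())
S=ray("wrist",f([(20,121),(418,121),(402,462),(47,462)]),.055,c);print("screw mean",S.mean(0).round(4))
d=S[1]-S[0]+S[2]-S[3];e=S[0]-S[3]+S[1]-S[2];print("yaw",np.degrees(np.arctan2(d[1],d[0])),np.degrees(np.arctan2(-e[0],e[1])))
k=ray("wrist",f([(32,335)]),.095,c)[0];w=P[0];a=np.radians(10.3);print("knob",k.round(4),"dist",(k-w)[:2]@[np.cos(a),np.sin(a)])
```

```text
window [[0.4928, -0.231, 0.0565], [0.473, -0.2116, 0.0565], [0.5046, -0.2058, 0.0565], [0.5135, -0.2525, 0.0565], [0.4814, -0.2584, 0.0565]]
screw mean [ 0.4637 -0.2373  0.055 ]
yaw 10.35760197176903 10.393335916343366
knob [ 0.4033 -0.247   0.095 ] dist -0.09091291094431131
```

Call:
{"name": "send_rows", "arguments": {"plan": [{"linear": [0.013, -0.036, 0], "delta_rot": [0, 0.6, 0], "fingers": 0.0854}, {"linear": [0.013, -0.036, 0], "delta_rot": [0, 0, 0], "fingers": 0.0854}, {"linear": [0.013, -0.036, 0], "delta_rot": [0, 0, 0], "fingers": 0.0854}, {"linear": [0.013, -0.036, 0], "delta_rot": [0, 0, 0], "fingers": 0.0854}, {"linear": [0.013, -0.036, 0], "delta_rot": [0, 0, 0], "fingers": 0.0854}, {"linear": [0.013, -0.036, 0], "delta_rot": [0, 0, 0], "fingers": 0.0854}, {"linear": [0.013, -0.036, 0], "delta_rot": [0, 0, 0], "fingers": 0.0854}, {"linear": [0.013, -0.036, 0], "delta_rot": [0, 0, 0], "fingers": 0.0854}, {"linear": [0.013, -0.036, 0], "delta_rot": [0, 0, 0], "fingers": 0.0854}, {"linear": [0.013, -0.036, 0], "delta_rot": [0, 0, 0], "fingers": 0.0854}, {"linear": [0, 0, 0], "delta_rot": [0, 0, 0], "fingers": 0.0854}, {"linear": [0, 0, 0], "delta_rot": [0, 0, 0], "fingers": 0.0854}]}}

```text
clock: 9.27
position: [0.5254, 0.1774, 0.2368]
ee_rot: [0.002, 0.997, 0.078, -0.022]
contact_force: [-0.9, -1.1, -0.1]
width: 0.085
```

```bash
python3 -c "
from h import *
go([.5375,.265,.24],12)"
```

```text
clock 9.27 pos [0.5254 0.1774 0.2368] xang 8.99 w 0.085 F [-0.9 -1.1 -0.1] zax [-0.043 -0.007 -0.999]
tool shift mm [ 25.5 -84.6  -4.3] rotz deg -3.01
level rot deg [0.03 2.52 0.  ]
```

Call:
{"name": "send_rows", "arguments": {"plan": [{"linear": [0, 0, 0], "delta_rot": [0, 2.5, -1.5], "fingers": 0.0854}, {"linear": [0.006, -0.022, 0], "delta_rot": [0, 0, 0], "fingers": 0.0854}, {"linear": [0.006, -0.022, 0], "delta_rot": [0, 0, 0], "fingers": 0.0854}, {"linear": [0.006, -0.02, 0], "delta_rot": [0, 0, 0], "fingers": 0.0854}, {"linear": [0, 0, 0], "delta_rot": [0, 0, 0], "fingers": 0.0854}, {"linear": [0, 0, 0], "delta_rot": [0, 0, 0], "fingers": 0.0854}, {"linear": [0, 0, 0], "delta_rot": [0, 0, 0], "fingers": 0.0854}]}}

```text
clock: 9.85
position: [0.5249, 0.2319, 0.2271]
ee_rot: [0.005, 0.996, 0.087, -0.01]
contact_force: [0.6, 1.3, -0.4]
width: 0.0853
```

Run:
```python
from h import *
go([.5375,.265,.24],12)
c=cam("wrist");im=manip.get_image("wrist")
np.savez("w3.npz",K=c[0],R=c[1],t=c[2],im=im)
x=proj("wrist",[.5375,.265,.025],c)[0];print(x)
x0,y0=np.clip(x-75,0,[362,234]).astype(int);print("crop",x0,y0)
e=cv2.resize(im[y0:y0+150,x0:x0+150],(600,600),interpolation=2)
for m in manip.masks_of("sample","wrist"):
    k=cv2.findContours(m["pixels"].astype(np.uint8),0,1)[0];k=max(k,key=len)[:,0]
    if len(k)<6: continue
    P=ray("wrist",k,.025,c)[:,:2];E=cv2.fitEllipse((P*1000).astype(np.float32))
    print(np.round(m["extent"]),round(m["p"],2),np.round(E[0],1),np.round(E[1],1),"ang",round(E[2],1),"rect",cv2.minAreaRect((P*1000).astype(np.float32)))
    if abs(E[0][0]-537)<15: cv2.polylines(e,[((k-[x0,y0])*4).astype(int)],True,(0,255,0),1)
save(e,"w3.png")
```

```text
clock 9.85 pos [0.5249 0.2319 0.2271] xang 9.96 w 0.0853 F [ 0.6  1.3 -0.4] zax [-0.019 -0.012 -1.   ]
tool shift mm [ 17.8 -30.3 -13.6] rotz deg -2.04
level rot deg [0.49 1.18 0.  ]
[275.31519727 144.75963861]
crop 200 69
[256. 113. 295. 179.] 0.62 [537.5 262.5] [38.8 63.3] ang 13.3 rect ((537.7859497070312, 265.3599548339844), (39.04934310913086, 65.67444610595703), 10.198409080505371)
[199.   2. 247.  46.] 0.58 [464.8 373.2] [36.3 40. ] ang 149.6 rect ((466.9273986816406, 368.5721740722656), (39.65589904785156, 36.75126266479492), 9.687397956848145)
```

View pics/w3.png

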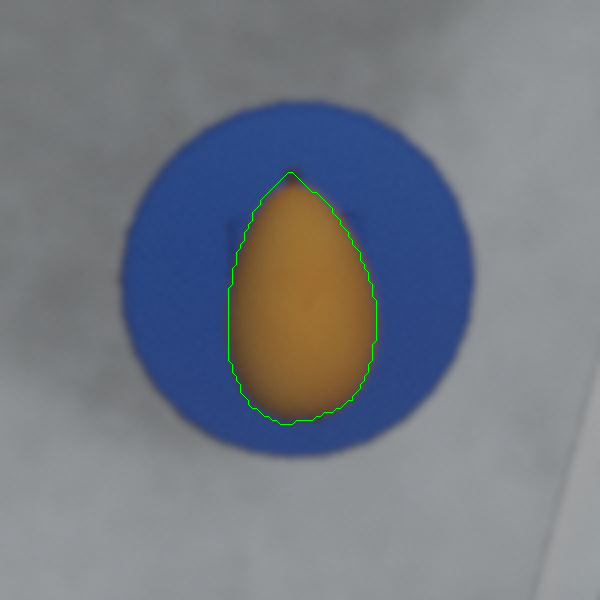

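The close crop confirms the choice: an orange, pear-shaped fruit on the blue pad. Its tip is at crop (291,172), its blunt end at (290,424), and its measured size is 39 x 66 mm, which fits the description.

```bash
python3 -c "
from h import *
go([.5383,.2625,.10],10.4)"
```

```text
clock 9.95 pos [0.525  0.2318 0.2273] xang 9.93 w 0.0853 F [ 0.4 -0.   1.2] zax [-0.019 -0.012 -1.   ]
tool shift mm [ 21.  -29.  126.6] rotz deg -0.47
level rot deg [0.48 1.17 0.  ]
```

Call:
{"name": "send_rows", "arguments": {"plan": [{"linear": [0, 0, 0], "delta_rot": [0.5, 1.2, 0], "fingers": 0.0854}, {"linear": [0.009, -0.014, 0.01], "delta_rot": [0, 0, 0], "fingers": 0.0854}, {"linear": [0.009, -0.014, 0.02], "delta_rot": [0, 0, 0], "fingers": 0.0854}, {"linear": [0, 0, 0.02], "delta_rot": [0, 0, 0], "fingers": 0.0854}, {"linear": [0, 0, 0.02], "delta_rot": [0, 0, 0], "fingers": 0.0854}, {"linear": [0, 0, 0.015], "delta_rot": [0, 0, 0], "fingers": 0.0854}, {"linear": [0, 0, 0], "delta_rot": [0, 0, 0], "fingers": 0.0854}, {"linear": [0, 0, 0], "delta_rot": [0, 0, 0], "fingers": 0.0854}, {"linear": [0, 0, 0], "delta_rot": [0, 0, 0], "fingers": 0.0854}]}}

```text
clock: 10.7
position: [0.5422, 0.2599, 0.1387]
ee_rot: [-0.0, 0.997, 0.082, 0.002]
contact_force: [0.4, -0.1, -0.0]
width: 0.0854
```

```bash
python3 -c "
from h import *
go([.5383,.2625,.08],10.4)"
```

```text
clock 10.7 pos [0.5422 0.2599 0.1387] xang 9.37 w 0.0854 F [ 0.4 -0.1 -0. ] zax [ 0.004  0.001 -1.   ]
tool shift mm [-3.7 -3.2 58.6] rotz deg -1.03
level rot deg [-0.03 -0.26  0.  ]
```

Call:
{"name": "send_rows", "arguments": {"plan": [{"linear": [-0.0035, -0.003, 0], "delta_rot": [0, -0.3, -1], "fingers": 0.0854}, {"linear": [0, 0, 0.015], "delta_rot": [0, 0, 0], "fingers": 0.0854}, {"linear": [0, 0, 0.015], "delta_rot": [0, 0, 0], "fingers": 0.0854}, {"linear": [0, 0, 0.015], "delta_rot": [0, 0, 0], "fingers": 0.0854}, {"linear": [0, 0, 0.015], "delta_rot": [0, 0, 0], "fingers": 0.0854}, {"linear": [0, 0, 0.01], "delta_rot": [0, 0, 0], "fingers": 0.0854}, {"linear": [0, 0, 0], "delta_rot": [0, 0, 0], "fingers": 0.0854}, {"linear": [0, 0, 0], "delta_rot": [0, 0, 0], "fingers": 0.0854}]}}

```text
clock: 11.37
position: [0.5442, 0.2656, 0.0763]
ee_rot: [-0.003, 0.996, 0.093, 0.008]
contact_force: [-0.3, -0.0, 0.7]
width: 0.0853
```

```bash
python3 -c "
from h import *
go([.5383,.2625,.032],10.4)"
```

```text
clock 11.37 pos [0.5442 0.2656 0.0763] xang 10.62 w 0.0853 F [-0.3 -0.   0.7] zax [ 0.016  0.007 -1.   ]
tool shift mm [-7.1  2.2 44.1] rotz deg 0.22
level rot deg [-0.25 -0.98  0.  ]
```

Call:
{"name": "send_rows", "arguments": {"plan": [{"linear": [-0.004, 0.001, 0], "delta_rot": [-0.2, -1.0, 0], "fingers": 0.0854}, {"linear": [-0.004, 0.001, 0], "delta_rot": [0, 0, 0], "fingers": 0.0854}, {"linear": [0, 0, 0.008], "delta_rot": [0, -0.1, 0], "fingers": 0.0854}, {"linear": [-0.0005, 0, 0.008], "delta_rot": [0, -0.1, 0], "fingers": 0.0854}, {"linear": [-0.0005, 0, 0.008], "delta_rot": [0, -0.1, 0], "fingers": 0.0854}, {"linear": [0, 0, 0], "delta_rot": [0, 0, 0], "fingers": 0.0854}, {"linear": [0, 0, 0], "delta_rot": [0, 0, 0], "fingers": 0.0854}]}}

```text
clock: 11.95
position: [0.5369, 0.2626, 0.0538]
ee_rot: [-0.001, 0.996, 0.093, -0.001]
contact_force: [-0.4, -0.3, -0.0]
width: 0.0853
```

```bash
python3 -c "
from h import *
go([.5383,.2625,.032],10.4)"
```

```text
clock 11.95 pos [0.5369 0.2626 0.0538] xang 10.65 w 0.0853 F [-0.4 -0.3 -0. ] zax [-0.001  0.001 -1.   ]
tool shift mm [ 1.4  0.4 21.8] rotz deg 0.25
level rot deg [-0.09  0.07  0.  ]
```

Call:
{"name": "send_rows", "arguments": {"plan": [{"linear": [0.001, 0, 0.008], "delta_rot": [0, -0.1, 0], "fingers": 0.0854}, {"linear": [0, 0, 0.008], "delta_rot": [0, -0.1, 0], "fingers": 0.0854}, {"linear": [0, 0, 0.006], "delta_rot": [0, 0, 0], "fingers": 0.0854}, {"linear": [0, 0, 0], "delta_rot": [0, 0, 0], "fingers": 0.0854}, {"linear": [0, 0, 0], "delta_rot": [0, 0, 0], "fingers": 0.0854}]}}

```text
clock: 12.37
position: [0.5378, 0.2627, 0.0286]
ee_rot: [-0.0, 0.996, 0.093, -0.003]
contact_force: [0.4, -0.7, 0.0]
width: 0.0855
```

```bash
python3 -c "
from h import *
go([.5383,.2625,.032],10.4)"
```

```text
clock 12.37 pos [0.5378 0.2627 0.0286] xang 10.64 w 0.0855 F [ 0.4 -0.7  0. ] zax [-0.006  0.    -1.   ]
tool shift mm [ 0.5  0.3 -3.4] rotz deg 0.24
level rot deg [-0.08  0.36  0.  ]
```

Call:
{"name": "send_rows", "arguments": {"plan": [{"linear": [0.0005, 0, -0.005], "delta_rot": [0, 0.3, 0], "fingers": 0.0854}, {"linear": [0, 0, 0], "delta_rot": [0, 0, 0], "fingers": 0.065}, {"linear": [0, 0, 0], "delta_rot": [0, 0, 0], "fingers": 0.05}, {"linear": [0, 0, 0], "delta_rot": [0, 0, 0], "fingers": 0.045}, {"linear": [0, 0, 0], "delta_rot": [0, 0, 0], "fingers": 0.045}], "force": 25}}

```text
clock: 12.78
position: [0.5388, 0.263, 0.0348]
ee_rot: [-0.001, 0.996, 0.093, 0.0]
contact_force: [-1.0, 0.0, 0.4]
width: 0.0448
```

```bash
python3 -c "
from h import *
go([.5383,.2625,.032],10.4)"
```

```text
clock 12.78 pos [0.5388 0.263  0.0348] xang 10.65 w 0.0448 F [-1.   0.   0.4] zax [ 0.     0.002 -1.   ]
tool shift mm [-0.6  0.4  2.8] rotz deg 0.25
level rot deg [-0.09 -0.04  0.  ]
```

Call:
{"name": "send_rows", "arguments": {"plan": [{"linear": [0, 0, 0], "delta_rot": [0, 0, 0], "fingers": 0.03}, {"linear": [0, 0, 0], "delta_rot": [0, 0, 0], "fingers": 0.03}, {"linear": [0, 0, 0], "delta_rot": [0, 0, 0], "fingers": 0.03}, {"linear": [0, 0, 0], "delta_rot": [0, 0, 0], "fingers": 0.03}, {"linear": [0, 0, 0], "delta_rot": [0, 0, 0], "fingers": 0.03}]}}

```text
clock: 13.2
position: [0.5383, 0.2629, 0.0355]
ee_rot: [-0.001, 0.996, 0.093, 0.0]
contact_force: [-0.2, -0.5, -0.6]
width: 0.0382
```

```bash
python3 -c "
from h import *
go([.5383,.2625,.18],10.4)"
```

```text
clock 13.2 pos [0.5383 0.2629 0.0355] xang 10.65 w 0.0382 F [-0.2 -0.5 -0.6] zax [ 0.     0.002 -1.   ]
tool shift mm [   0.     0.2 -144.5] rotz deg 0.25
level rot deg [-0.09 -0.02  0.  ]
```

Call:
{"name": "send_rows", "arguments": {"plan": [{"linear": [0, 0, -0.005], "delta_rot": [0, 0, 0], "fingers": 0.03}, {"linear": [0, 0, -0.01], "delta_rot": [0, 0, 0], "fingers": 0.03}, {"linear": [0, 0, -0.015], "delta_rot": [0, 0.1, 0], "fingers": 0.03}, {"linear": [0, 0, -0.015], "delta_rot": [0, 0.1, 0], "fingers": 0.03}, {"linear": [0, 0, -0.015], "delta_rot": [0, 0.1, 0], "fingers": 0.03}, {"linear": [0, 0, -0.015], "delta_rot": [0, 0.1, 0], "fingers": 0.03}, {"linear": [0, 0, -0.015], "delta_rot": [0, 0.1, 0], "fingers": 0.03}, {"linear": [0, 0, -0.015], "delta_rot": [0, 0.1, 0], "fingers": 0.03}, {"linear": [0, 0, -0.015], "delta_rot": [0, 0.1, 0], "fingers": 0.03}, {"linear": [0, 0, 0], "delta_rot": [0, 0, 0], "fingers": 0.03}, {"linear": [0, 0, 0], "delta_rot": [0, 0, 0], "fingers": 0.03}, {"linear": [0, 0, 0], "delta_rot": [0, 0, 0], "fingers": 0.03}]}}

```text
clock: 14.2
position: [0.539, 0.2628, 0.168]
ee_rot: [-0.002, 0.996, 0.093, 0.01]
contact_force: [-0.1, 0.3, -0.1]
width: 0.038
```

Run:
```python
from h import *
go([.494,-.2335,.19],10.4)
im=manip.get_image("wrist");save(cv2.resize(im[150:],(800,366),interpolation=2),"w4.png")
```

```text
clock 14.2 pos [0.539  0.2628 0.168 ] xang 10.64 w 0.038 F [-0.1  0.3 -0.1] zax [ 0.019  0.006 -1.   ]
tool shift mm [-135.5  479.4  -25.7] rotz deg 0.24
level rot deg [-0.13 -1.12  0.  ]
```

View pics/w4.png

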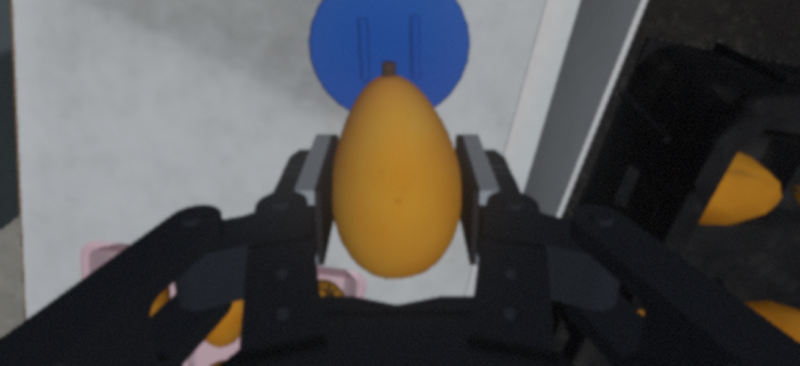

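The fruit is held between the pads and hangs clear above the pad, with its tip at (388,68) in the crop.

Call:
{"name": "send_rows", "arguments": {"plan": [{"linear": [0, 0, -0.01], "delta_rot": [-0.1, -1.1, 0], "fingers": 0.03}, {"linear": [-0.005, 0.018, -0.01], "delta_rot": [0, 0, 0], "fingers": 0.03}, {"linear": [-0.007, 0.025, 0], "delta_rot": [0, 0, 0], "fingers": 0.03}, {"linear": [-0.007, 0.025, 0], "delta_rot": [0, 0, 0], "fingers": 0.03}, {"linear": [-0.007, 0.025, 0], "delta_rot": [0, 0, 0], "fingers": 0.03}, {"linear": [-0.007, 0.025, 0], "delta_rot": [0, 0, 0], "fingers": 0.03}, {"linear": [-0.007, 0.025, 0], "delta_rot": [0, 0, 0], "fingers": 0.03}, {"linear": [-0.007, 0.025, 0], "delta_rot": [0, 0, 0], "fingers": 0.03}, {"linear": [-0.007, 0.025, 0], "delta_rot": [0, 0, 0], "fingers": 0.03}, {"linear": [-0.005, 0.018, 0], "delta_rot": [0, 0, 0], "fingers": 0.03}, {"linear": [0, 0, 0], "delta_rot": [0, 0, 0], "fingers": 0.03}, {"linear": [0, 0, 0], "delta_rot": [0, 0, 0], "fingers": 0.03}]}}

```text
clock: 15.25
position: [0.5121, 0.0356, 0.1744]
ee_rot: [-0.0, 0.995, 0.094, -0.014]
contact_force: [-0.2, -0.1, 0.3]
width: 0.0381
```

```bash
python3 -c "
from h import *
go([.4933,-.2335,.19],10.4)"
```

```text
clock 15.25 pos [0.5121 0.0356 0.1744] xang 10.83 w 0.0381 F [-0.2 -0.1  0.3] zax [-0.027 -0.002 -1.   ]
tool shift mm [-69.5 260.7 -14.5] rotz deg 0.43
level rot deg [-0.17  1.56  0.  ]
```

Call:
{"name": "send_rows", "arguments": {"plan": [{"linear": [0, 0, -0.01], "delta_rot": [-0.1, 1.5, 0.3], "fingers": 0.03}, {"linear": [-0.005, 0.018, -0.005], "delta_rot": [0, 0, 0], "fingers": 0.03}, {"linear": [-0.007, 0.026, 0], "delta_rot": [0, 0.2, 0], "fingers": 0.03}, {"linear": [-0.007, 0.026, 0], "delta_rot": [0, 0.2, 0], "fingers": 0.03}, {"linear": [-0.007, 0.026, 0], "delta_rot": [0, 0.2, 0], "fingers": 0.03}, {"linear": [-0.007, 0.026, 0], "delta_rot": [0, 0.2, 0], "fingers": 0.03}, {"linear": [-0.007, 0.026, 0], "delta_rot": [0, 0.2, 0], "fingers": 0.03}, {"linear": [-0.007, 0.026, 0], "delta_rot": [0, 0.2, 0], "fingers": 0.03}, {"linear": [-0.007, 0.026, 0], "delta_rot": [0, 0.2, 0], "fingers": 0.03}, {"linear": [-0.005, 0.018, 0], "delta_rot": [0, 0, 0], "fingers": 0.03}, {"linear": [0, 0, 0], "delta_rot": [0, 0, 0], "fingers": 0.03}, {"linear": [0, 0, 0], "delta_rot": [0, 0, 0], "fingers": 0.03}]}}

```text
clock: 16.25
position: [0.4984, -0.1851, 0.1919]
ee_rot: [-0.003, 0.995, 0.099, 0.02]
contact_force: [0.6, 0.4, -0.8]
width: 0.0379
```

```bash
python3 -c "
from h import *
go([.4933,-.2335,.15],10.4)"
```

```text
clock 16.25 pos [ 0.4984 -0.1851  0.1919] xang 11.41 w 0.0379 F [ 0.6  0.4 -0.8] zax [ 0.038  0.011 -0.999]
tool shift mm [-16.2  46.5  41.2] rotz deg 1.01
level rot deg [-0.16 -2.28  0.  ]
```

Call:
{"name": "send_rows", "arguments": {"plan": [{"linear": [0, 0, 0], "delta_rot": [-0.1, -2.2, 1], "fingers": 0.03}, {"linear": [-0.004, 0.012, 0], "delta_rot": [0, 0, 0], "fingers": 0.03}, {"linear": [-0.005, 0.014, 0], "delta_rot": [0, 0, 0], "fingers": 0.03}, {"linear": [-0.005, 0.014, 0], "delta_rot": [0, 0, 0], "fingers": 0.03}, {"linear": [0, 0, 0], "delta_rot": [0, 0, 0], "fingers": 0.03}, {"linear": [0, 0, 0], "delta_rot": [0, 0, 0], "fingers": 0.03}, {"linear": [0, 0, 0], "delta_rot": [0, 0, 0], "fingers": 0.03}]}}

```text
clock: 16.83
position: [0.4934, -0.2197, 0.1932]
ee_rot: [-0.002, 0.995, 0.096, 0.002]
contact_force: [-0.5, 0.4, -0.2]
width: 0.038
```

```bash
python3 -c "
from h import *
go([.4933,-.2335,.15],10.4)"
```

```text
clock 16.83 pos [ 0.4934 -0.2197  0.1932] xang 11.05 w 0.038 F [-0.5  0.4 -0.2] zax [ 0.004  0.005 -1.   ]
tool shift mm [-2.9 13.7 43.1] rotz deg 0.65
level rot deg [-0.23 -0.29  0.  ]
```

Call:
{"name": "send_rows", "arguments": {"plan": [{"linear": [-0.0015, 0.007, 0], "delta_rot": [-0.2, -0.3, 0.6], "fingers": 0.03}, {"linear": [-0.0015, 0.007, 0], "delta_rot": [0, 0, 0], "fingers": 0.03}, {"linear": [0, 0, 0.008], "delta_rot": [0, 0, 0], "fingers": 0.03}, {"linear": [0, 0, 0.01], "delta_rot": [0, 0, 0], "fingers": 0.03}, {"linear": [0, 0, 0.01], "delta_rot": [0, 0, 0], "fingers": 0.03}, {"linear": [0, 0, 0.008], "delta_rot": [0, 0, 0], "fingers": 0.03}, {"linear": [0, 0, 0], "delta_rot": [0, 0, 0], "fingers": 0.03}, {"linear": [0, 0, 0], "delta_rot": [0, 0, 0], "fingers": 0.03}, {"linear": [0, 0, 0], "delta_rot": [0, 0, 0], "fingers": 0.03}]}}

```text
clock: 17.58
position: [0.4924, -0.2319, 0.1522]
ee_rot: [-0.002, 0.996, 0.092, -0.001]
contact_force: [0.0, -0.3, 0.4]
width: 0.0383
```

Run:
```python
from h import *
go([.4933,-.2335,.0965],10.4)
c=cam("wrist");im=manip.get_image("wrist");np.savez("w5.npz",K=c[0],R=c[1],t=c[2],im=im)
save(cv2.resize(im,(800,600),interpolation=2),"w5.png")
```

```text
clock 17.58 pos [ 0.4924 -0.2319  0.1522] xang 10.57 w 0.0383 F [ 0.  -0.3  0.4] zax [-0.003  0.003 -1.   ]
tool shift mm [ 0.7  1.9 55.7] rotz deg 0.17
level rot deg [-0.2   0.11  0.  ]
```

View pics/w5.png

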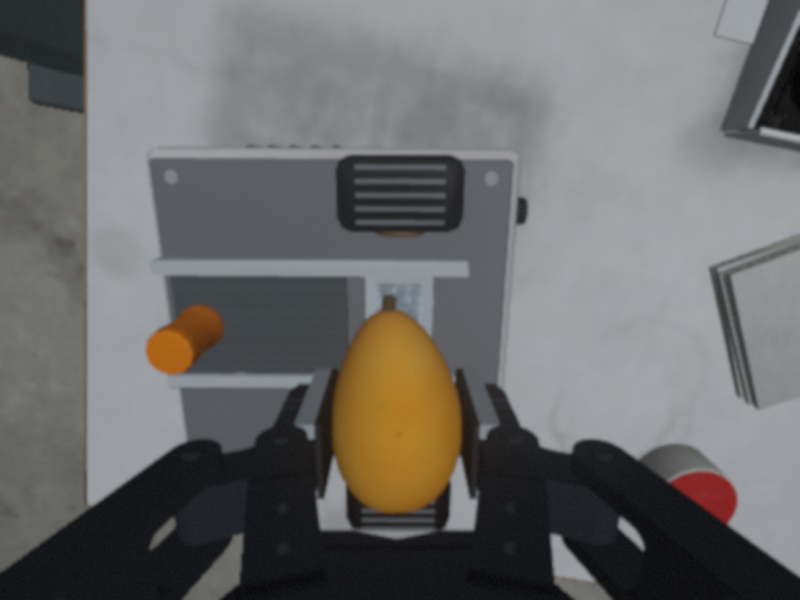

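The fruit (centre about (397,410)) hangs over the window in line with the lamps, and the shutter still shows open. I'll check its offset numerically, then descend in two stages.

Run:
```python
from h import *
z=np.load("w5.npz");c=(z["K"],z["R"],z["t"])
P=ray("wrist",np.array([(396,305),(400,514),(333,415),(462,415)])/1.5625,.142,c);print(P.round(4).tolist(),"mid",P[:2].mean(0).round(4),P[2:].mean(0).round(4))
```

```text
[[0.4854, -0.1972, 0.142], [0.4997, -0.2667, 0.142], [0.473, -0.235, 0.142], [0.5115, -0.2278, 0.142]] mid [ 0.4926 -0.232   0.142 ] [ 0.4922 -0.2314  0.142 ]
```

Call:
{"name": "send_rows", "arguments": {"plan": [{"linear": [0.0005, 0.002, 0], "delta_rot": [-0.2, 0.1, 0], "fingers": 0.03}, {"linear": [0, 0, 0.008], "delta_rot": [0, 0, 0], "fingers": 0.03}, {"linear": [0, 0, 0.008], "delta_rot": [0, 0, 0], "fingers": 0.03}, {"linear": [0, 0, 0.008], "delta_rot": [0, 0, 0], "fingers": 0.03}, {"linear": [0, 0, 0.008], "delta_rot": [0, 0, 0], "fingers": 0.03}, {"linear": [0, 0, 0], "delta_rot": [0, 0, 0], "fingers": 0.03}, {"linear": [0, 0, 0], "delta_rot": [0, 0, 0], "fingers": 0.03}, {"linear": [0, 0, 0], "delta_rot": [0, 0, 0], "fingers": 0.03}]}}

```text
clock: 18.3
position: [0.4939, -0.2343, 0.1175]
ee_rot: [0.001, 0.996, 0.092, 0.001]
contact_force: [0.6, 0.0, 0.0]
width: 0.0379
```

```bash
python3 -c "
from h import *
go([.4933,-.2335,.0965],10.4)"
```

```text
clock 18.3 pos [ 0.4939 -0.2343  0.1175] xang 10.57 w 0.0379 F [0.6 0.  0. ] zax [ 0.002 -0.001 -1.   ]
tool shift mm [-0.5 -0.9 21. ] rotz deg 0.17
level rot deg [ 0.09 -0.08  0.  ]
```

Call:
{"name": "send_rows", "arguments": {"plan": [{"linear": [-0.0005, -0.0015, 0.004], "delta_rot": [0, 0, 0], "fingers": 0.03}, {"linear": [0, 0, 0.005], "delta_rot": [0, 0, 0], "fingers": 0.03}, {"linear": [0, 0, 0.004], "delta_rot": [0, 0, 0], "fingers": 0.03}, {"linear": [0, 0, 0.002], "delta_rot": [0, 0, 0], "fingers": 0.03}, {"linear": [0, 0, 0], "delta_rot": [0, 0, 0], "fingers": 0.03}, {"linear": [0, 0, 0], "delta_rot": [0, 0, 0], "fingers": 0.03}, {"linear": [0, 0, 0], "delta_rot": [0, 0, 0], "fingers": 0.03}]}}

```text
clock: 18.88
position: [0.4936, -0.233, 0.1015]
ee_rot: [0.001, 0.996, 0.092, 0.001]
contact_force: [-0.4, 1.2, -0.2]
width: 0.0381
```

```bash
python3 -c "
from h import *
go([.493,-.2325,.0967],10.4)"
```

```text
clock 18.88 pos [ 0.4936 -0.233   0.1015] xang 10.58 w 0.0381 F [-0.4  1.2 -0.2] zax [ 0.003 -0.002 -1.   ]
tool shift mm [-0.5 -0.6  4.8] rotz deg 0.18
level rot deg [ 0.15 -0.14  0.  ]
```

Call:
{"name": "send_rows", "arguments": {"plan": [{"linear": [-0.0005, -0.0005, 0.002], "delta_rot": [0.1, -0.1, 0], "fingers": 0.03}, {"linear": [0, 0, 0.002], "delta_rot": [0, 0, 0], "fingers": 0.03}, {"linear": [0, 0, 0], "delta_rot": [0, 0, 0], "fingers": 0.03}, {"linear": [0, 0, 0], "delta_rot": [0, 0, 0], "fingers": 0.03}, {"linear": [0, 0, 0], "delta_rot": [0, 0, 0], "fingers": 0.03}, {"linear": [0, 0, 0], "delta_rot": [0, 0, 0], "fingers": 0.03}]}}

```text
clock: 19.38
position: [0.4934, -0.2328, 0.0976]
ee_rot: [0.001, 0.996, 0.092, 0.001]
contact_force: [-0.5, 0.5, -0.3]
width: 0.038
```

Run:
```python
from h import *
go([.493,-.2325,.0967],10.4)
im=manip.get_image("scene");w=manip.get_image("wrist")
a=cv2.resize(im[125:225,285:385],(400,400),interpolation=2);b=cv2.resize(w[100:350,130:380],(400,400),interpolation=2)
save(np.hstack([a,b]),"fin.png")
```

```text
clock 19.38 pos [ 0.4934 -0.2328  0.0976] xang 10.58 w 0.038 F [-0.5  0.5 -0.3] zax [ 0.002 -0.001 -1.   ]
tool shift mm [-0.3 -0.4  0.9] rotz deg 0.18
level rot deg [ 0.09 -0.08  0.  ]
```

View pics/fin.png

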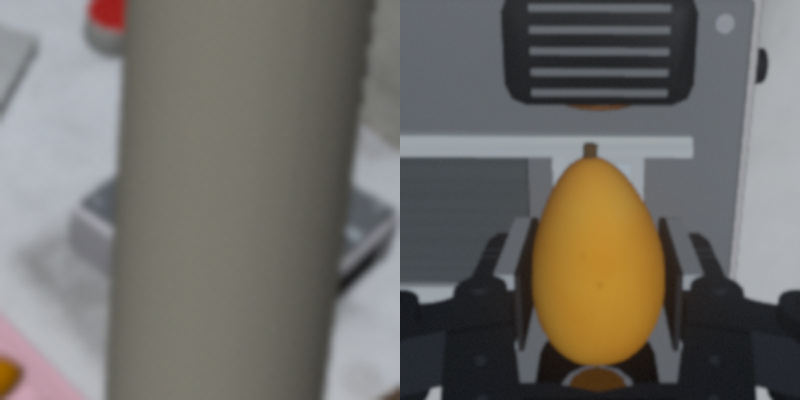

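The wrist view shows the fruit centred over the window bezel between the lamps, clear of both. The arm blocks the scene view. The pose is within 1 mm of target, level and free of contact force, so I'm handing in.

```bash
python3 -c "
from h import *
go([.493,-.2325,.0967],10.4); print(np.round(manip.get_state()['qd'],4)); print(manip.sign_off())"
```

```text
clock 19.48 pos [ 0.4934 -0.2328  0.0977] xang 10.58 w 0.0379 F [-0.2 -0.1 -0.4] zax [ 0.002 -0.001 -1.   ]
tool shift mm [-0.3 -0.4  1. ] rotz deg 0.18
level rot deg [ 0.09 -0.09  0.  ]
[-0.0009 -0.0001  0.0016 -0.0004 -0.0014 -0.0007]
the job is handed in; nothing more can be done
None
```

I handed the job in at 19.5 s, with the loquat held still between the lamps above the open window. The hand-in gave no verdict.

- **Shutter:** I gripped the orange knob and pulled the shutter until it stopped. The picture afterwards put the knob 91 mm from the window, so the shutter is about 41 mm open (36 mm needed).
- **Carry:** I gripped the loquat across its short side (38 mm between the pads at 25 N). I carried it over the pack with its underside about 13–16 cm above the bench. Nothing I saw suggested contact with the pack, but I took no picture of it afterwards.
- **Final pose:** the fruit is centred to within about 2 mm of the window. The gripper is level to about 0.1° and turned 0.2° from the lamp line. The joints are essentially still, and the outside force on the tool is at noise level.
- **Height:** the underside is about 11.5 mm above the glass. I worked this out from the gripper height and assumed the fruit had been resting on the 6 mm pad; I did not measure it directly.

Two checks fell short: the arm hid the reader in the last scene picture, and two estimates of where the fruit's centre sits in the grip differed by 2–2.5 mm. I aimed between them, well inside the 10 mm allowed.

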